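# Show the bore of a pipe coupling to the inspection camera

## Task

Two pipe couplings lie on vee rests: lift out the smaller one and hold it in the air in front of the blue inspection camera so that the camera looks straight through its bore: the bore in line with the lens as the camera is tilted and turned, and the middle of the coupling centred on the line of sight, 12 cm out from the lens. Keep still there and finish while still holding it in the gripper (do not put it down or let go); do not bump the camera, and leave the larger coupling, calliper, tin and marker where they are.

Things in the scene. Friction and masses are not known exactly. Their poses are not given: they have to be found in the camera images.
- small_coupling: the smaller pipe coupling: a plain tube open at both ends, dark brown outside with bright cut rims, 47 mm outside diameter, bore about 38 mm, 50 mm long, about 0.22 kg. It lies on its side in one of the two vee rests. Origin: centre of one end face; its z axis runs along the bore towards the other end (50 mm)
- small_coupling_centre (a point): the middle of the smaller coupling, on its bore axis, 25 mm from each end (axes as those of the body); 47 mm above the bench while it lies in the rest
- large_coupling: the larger pipe coupling of the same look, 58 mm outside diameter, 62 mm long, lying in the other vee rest; not to be disturbed. Origin: centre of one end face, z axis along the bore
- vee_a: fixed steel vee rest under the smaller coupling: foot 70 x 60 x 8 mm, above it a pedestal 40 mm long and at most 42 mm wide with an open 120 degree vee along its x axis, bottom of the vee 20 mm and its edges 30 mm above the bench. Origin: on the bench under its centre; x along the vee, z up. There is free space for fingers on both sides of the coupling down to the foot
- vee_b: the identical vee rest under the larger coupling; origin and axes alike
- camera_stand: fixed stand of the camera: grey foot 100 x 120 x 12 mm with a steel post 16 mm thick and 335 mm tall, 20 mm behind the foot's centre. Origin: on the bench under the foot's centre, z up, the camera looks to its -x side
- camera_head: blue camera head, 42 x 44 x 36 mm, clamped on the post; its height and its downward tilt (5 to 20 degrees) differ each time and are stiffly locked. Origin: 30 mm behind the lens glass. Its -x axis is the line of sight, out through the middle of the lens, towards the robot's side and down; y is level, z up across the line of sight. The coupling's middle belongs at (-150, 0, 0) mm in this frame
- camera_lens (a point): the middle of the lens glass: black barrel 33 mm in diameter with a white light ring, on the front of the blue head (axes as those of the head)
- calliper: vernier calliper lying on the bench, 235 x 67 x 14 mm; not to be disturbed. Origin: under its middle, y along the beam
- paste_tin: grey tin with red lid, 69 mm in diameter, 50 mm tall; not to be disturbed. Origin: centre of its underside
- marker: white marker pen with black cap, 127 mm long, 17 mm thick, lying on the bench; not to be disturbed. Origin: under its middle, y along the pen

How it is judged (in metres and radians):
On the way:
1. the smaller coupling is lifted clear of its rest, held by the fingers (height (world z) of small_coupling_centre above 0.08 m and contact force between the fingers and small_coupling above 1 N and contact force between small_coupling and vee_a below 0.3 N), for 0.2 s.
At the end, for the whole second after the job is handed in: the smaller coupling is held still in the fingers, carried by nothing else (more than 100 mm above the bench), its bore within 0.15 rad of the camera's line of sight, its middle 120 mm (within 22 mm) out from the lens and within 14 mm of the line of sight sideways and up and down (x of small_coupling_centre in the frame of camera_head between -0.172 and -0.128 m and y of small_coupling_centre in the frame of camera_head between -0.014 and 0.014 m and z of small_coupling_centre in the frame of camera_head between -0.014 and 0.014 m and angle between the z axis of small_coupling and the x axis of camera_head, either way round below 0.15 rad and height (world z) of small_coupling_centre above 0.1 m and contact force between the fingers and small_coupling above 1 N and contact force between small_coupling and vee_a below 0.3 N and contact force between small_coupling and vee_b below 0.3 N and contact force between small_coupling and camera_stand below 0.3 N and contact force between small_coupling and large_coupling below 0.3 N and linear speed of small_coupling below 0.02 m/s and angular speed of small_coupling below 0.15 rad/s); the arm keeps its last pose, push and grip.
It fails at once if the larger coupling, calliper, tin or marker is moved by more than 20 mm (distance of any of large_coupling, calliper, paste_tin, marker from where it was at the start of the episode above 0.02 m).
It fails at once if the camera or its stand is bumped (more than 3 N) (contact force between camera_stand and anything else above 3 N).
It also fails if it takes over 29 s, if anything falls off the work surface, if the arm or the gripper's body presses on something with over 40 N, if the wrist force passes 120 N, or if a joint passes its speed limit or range.

## Robot

A 6-joint arm with a two-finger parallel gripper is mounted at the origin on a cart in front of the work surface, level with it; the furniture and walls round the work are solid. World frame = base frame: x ahead of the robot, y to its left, z up, the work surface at z = 0. Lengths are in m, angles in degrees, forces in N, time in s.
With the tool pointing down it reaches from about 0.35 to 0.875 m from the base axis. Payload 4.2 kg.
Tool frame: the origin (TCP) lies midway between the tips of the shut fingers; the grasp point (between the pads) lies 19 mm behind it; z points along the fingers, y is the line along which they close (so a half turn about z gives the same grasp; the last joint's range is limited). The gripper opens to 85 mm and grips with 20 to 120 N. Pads are 22 mm wide; open, the fingers measure 114 mm over their backs; the gripper's body (76 mm by 85 mm) begins 54 mm behind the grasp point. The pads swing forward as they close: fully open they stand 13 mm farther back than shut.
Start: joints at [78.186, 22.042, 0.453, 0, -68.411, -14.817], TCP at [0.28, 0.559, 0.231] pointing down, gripper open.
Joint ranges: [-179.83, 179.83], [-69.29, 118.12], [-61.27, 80.66], [-181.25, 117.63], [-171.15, -9.14], [-177.46, 177.46]. Speed limits (degrees/s): [159.86, 159.86, 180, 180, 180, 180].

## Interface

Orientations are given as a 3x3 rotation matrix whose columns are the frame's x, y, z axes.
In Python, from cell import ctrl gives the robot as it stands. The module is installed in compiled form; this text tells all that it offers.
- The arm moves only by the tool arm_command, never from a script. Its argument "series" is a list of rows, each a list of 5 numbers: the opening, from 0 (shut) to 1 (fully open), then the shift along the tool's x, y, z in mm, then the turn about the tool's z in rad. A call has 1 to 10 rows; each row shifts and turns the commanded pose from where the row before left it, along the tool's axes as they then stand; what a row does not reach is not made up. A row lasts 1/8 s, in which the tool goes at most 62.5 mm and 10.7 degrees, less where a joint would pass 70% of its speed; a pose out of reach is approached as far as the arm can. A call is refused whole if a number of a shift passes 62.5 or a number of a turn 0.188, either way. A call with a gripper value outside its range is refused whole. The fingers move at their own pace and stop on an object; "squeeze" is the grip in N (left out, the last holds). Time passes only in rows, so rows that do not move let the fingers close. It gives the time, the measured TCP pose, the force, the opening and the grip force at its end, in the units of the state.
- ctrl.read_state(): the state, without advancing time (a new reading comes with each control period).
- ctrl.snapshot(name): name is "scene" or "top" or "wrist"; returns (picture, depth): 480x640x3 uint8, red, green, blue; 480x640 float32, m along the optical axis (not along the pixel's ray), 0 where there is no reading.
- ctrl.calibration(name): a dict with "fx", "fy", "cx", "cy" (pixels), "cam_to_world" (4x4, takes a point from camera to world coordinates). Camera axes: x right, y down, z forward; pixel columns grow to the right and rows downward; lengths in m; the calibration is good to about 2 mm. A picture is of the moment at which its call begins: read the wrist's pose just before it. calibration takes no time and is no camera call; for the wrist camera it gives the pose at the moment of the call.
- ctrl.close_job(): hands the job in; it is judged then, once.
Trained networks look in the newest picture that a camera, given by its name, has taken for a name from the list of things; names that differ only in an ending like _2 or _b are one class to them, and where a whole thing is asked for, a point or a joint stands for the part that bears it (a point fixed in the world has none). Each returns a list of dicts, best first, with "score" (0 to 1); they miss things now and then, are a little off and sometimes report something else, mostly with a low value. They report only what shows in the picture. A call takes as long as a camera call.
- ctrl.outline_of(camera, label): "pixels" (480x640 bool, what is visible of it) and "bbox" ([centre column, centre row, width, height] in pixels, round what is visible of it).
The state is a dict: "time_s": time; "joint_positions": joint angles; "joint_vel": joint speeds; "tau": joint torques, N m; "tcp_pos": TCP position; "ee_rot": TCP orientation; "force": force on the tool from outside, world axes, zero at the start; "torque": the same for the moment, N m; "opening": finger opening in m; "finger_force": force on a finger pad.
Only numpy, scipy, OpenCV 4.12 (cv2) and the standard library are available. Lean on these libraries where they do the work, as an engineer would, in place of code of your own. Each camera call takes 0.05 s, during which the arm holds its last target. There are 200 camera calls.

## Working session

There is one attempt and no reset: what is moved stays moved. The work goes in short steps, Python scripts to look and compute and a tool call to move; the robot and the scene stay as the last step left them, time stands still between calls to the robot, and variables do not carry over. Pictures are saved under pics/ and viewed, at most 10 in all, crops included, and the job is handed in when it is done.

Besides the shell and the picture viewer there is one more tool, called after ">>>" as a command line: name --pt "numbers of a row" for each row, then --argument value for the rest. arm_command: Moves the arm, as the interface text tells. Its arguments: {"type":"object","properties":{"series":{"type":"array"},"squeeze":{"type":"number"}},"required":["series"]}

```bash
mkdir -p pics; cat > h.py <<'E'
import numpy as np,cv2
from cell import ctrl
def cloud(cam,label,d,top=1):
    K=ctrl.calibration(cam);T=np.array(K["cam_to_world"]);out=[]
    for o in ctrl.outline_of(cam,label)[:top]:
        m=cv2.erode(o["pixels"].astype(np.uint8),np.ones((3,3)))>0
        v,u=np.nonzero(m&(d>0));z=d[v,u]
        P=np.c_[(u-K["cx"])/K["fx"]*z,(v-K["cy"])/K["fy"]*z,z]@T[:3,:3].T+T[:3,3]
        out.append((o["score"],np.array(o["bbox"]).round(),P))
    return out
E
python3 - <<'E'
from h import *
s=ctrl.read_state();print(s["time_s"],s["tcp_pos"],np.round(s["ee_rot"],3).tolist(),s["opening"])
ims=[]
for c in ["scene","top"]:
    im,d=ctrl.snapshot(c);ims.append(im);cv2.imwrite(f"pics/{c}.png",im[:,:,::-1])
    np.save(f"d_{c}.npy",d)
    print(c,np.round(ctrl.calibration(c)["cam_to_world"],3).tolist(),ctrl.calibration(c)["fx"])
    for l in ["small_coupling","large_coupling","vee_a","camera_head","camera_lens","camera_stand","paste_tin","calliper","marker"]:
        for sc,b,P in cloud(c,l,d,2):
            if len(P): print(l,round(sc,2),b,len(P),np.median(P,0).round(3),np.percentile(P,2,axis=0).round(3),np.percentile(P,98,axis=0).round(3))
E
```

```text
0.0 [0.2798524  0.5581857  0.23022107] [[0.894, -0.448, -0.001], [-0.448, -0.894, -0.002], [0.0, 0.002, -1.0]] 0.0853602833426122
scene [[0.796, -0.272, 0.54, -0.027], [-0.605, -0.322, 0.729, -0.706], [-0.024, -0.907, -0.421, 0.578], [0.0, 0.0, 0.0, 1.0]] 464.499855205156
small_coupling 0.97 [253. 244.  25.  26.] 300 [0.482 0.305 0.053] [0.465 0.293 0.029] [0.512 0.338 0.07 ]
large_coupling 0.64 [283. 276.  36.  31.] 638 [0.454 0.106 0.059] [0.43  0.083 0.028] [0.489 0.141 0.082]
large_coupling 0.49 [251. 245.  20.  25.] 296 [0.481 0.305 0.052] [0.465 0.293 0.028] [0.511 0.338 0.07 ]
vee_a 0.79 [286. 291.  34.  19.] 249 [0.455 0.102 0.008] [0.431 0.085 0.005] [0.496 0.127 0.027]
vee_a 0.58 [251. 259.  34.  18.] 215 [0.481 0.304 0.008] [0.457 0.287 0.004] [0.521 0.334 0.025]
camera_head 0.71 [461. 214.  33.  32.] 484 [ 0.648 -0.21   0.256] [ 0.634 -0.225  0.232] [ 0.677 -0.189  0.267]
camera_lens 0.72 [460. 215.  34.  28.] 503 [ 0.648 -0.21   0.256] [ 0.634 -0.226  0.232] [ 0.678 -0.189  0.267]
camera_stand 0.74 [459. 255.  75. 178.] 3091 [ 0.682 -0.214  0.058] [ 0.634 -0.264  0.008] 
[... 742 characters left out ...]
.202  0.263] [ 0.638 -0.222  0.251] [ 0.683 -0.184  0.27 ]
camera_lens 0.88 [448. 164.  26.  30.] 450 [ 0.661 -0.202  0.263] [ 0.638 -0.222  0.25 ] [ 0.682 -0.183  0.27 ]
camera_lens 0.75 [214. 259.  34.  33.] 165 [0.474 0.301 0.008] [0.457 0.289 0.002] [0.525 0.339 0.014]
camera_stand 0.87 [435. 166.  65.  74.] 2567 [ 0.677 -0.202  0.016] [ 0.638 -0.257  0.006] [ 0.731 -0.153  0.328]
paste_tin 0.57 [459. 286.  32.  29.] 616 [ 0.413 -0.27   0.049] [ 0.385 -0.3    0.027] [ 0.441 -0.241  0.056]
calliper 0.93 [271. 194.  98.  20.] 593 [0.651 0.205 0.011] [0.637 0.074 0.003] [0.672 0.292 0.018]
marker 0.9 [361. 297.  46.  20.] 198 [ 0.401 -0.025  0.016] [ 0.378 -0.086  0.011] [0.42  0.017 0.023]
```

```bash
python3 - <<'E'
from h import *
a=cv2.imread("pics/scene.png");b=cv2.imread("pics/top.png")
r=lambda im,u,v,w,h:cv2.resize(im[v:v+h,u:u+w],(400,300),interpolation=cv2.INTER_CUBIC)
cv2.imwrite("pics/mix.png",np.vstack([np.hstack([cv2.resize(a,(400,300)),r(a,420,180,80,60)]),np.hstack([r(b,180,230,80,60),r(b,400,130,100,75)])]))
for c in ["scene","top"]:
    d=np.load(f"d_{c}.npy")
    P=cloud(c,"camera_head",d)[0][2];np.save(f"head_{c}.npy",P)
    rng=np.random.default_rng(0);Q=P
    for k in range(3):   # ransac planes
        best=None
        for _ in range(400):
            p=Q[rng.choice(len(Q),3,0)];n=np.cross(p[1]-p[0],p[2]-p[0])
            if np.linalg.norm(n)<5e-5: continue
            n/=np.linalg.norm(n);i=abs((Q-p[0])@n)<.002
            if best is None or i.sum()>best.sum(): best=i
        I=Q[best];m=I.mean(0);n=np.linalg.svd(I-m)[2][2]
        print(c,best.sum(),len(Q),m.round(4),n.round(3),((I-m)@n).std().round(5));Q=Q[~best]
        if len(Q)<40: break
    P=cloud(c,"small_coupling",d)[0][2];np.save(f"sc_{c}.npy",P)
    T=P[P[:,2]>.064];print("coupling top",len(T),T.mean(0),cv2.minAreaRect((P[:,:2]*1000).astype(np.float32)), cv2.minAreaRect((T[:,:2]*1000).astype(np.float32)))
E
```

```text
scene 237 484 [ 0.6556 -0.2071  0.2608] [-0.32  -0.003  0.947] 0.00107
scene 96 247 [ 0.6433 -0.2152  0.2441] [-0.716 -0.692 -0.094] 0.00108
scene 67 151 [ 0.6365 -0.2023  0.2409] [ 0.965 -0.078  0.25 ] 0.00096
coupling top 69 [0.48680972 0.31114376 0.06725083] ((487.81103515625, 317.0427551269531), (48.04979705810547, 48.89322280883789), 8.169967651367188) ((486.9297790527344, 310.86541748046875), (44.26982116699219, 21.577823638916016), 10.338519096374512)
top 273 446 [ 0.6631 -0.2026  0.2633] [-0.241  0.052  0.969] 0.00104
top 81 173 [ 0.6581 -0.2025  0.2587] [-0.235  0.08   0.969] 0.00092
top 62 92 [ 0.6647 -0.2024  0.2669] [ 0.257 -0.048 -0.965] 0.00087
coupling top 267 [0.489324   0.31871826 0.06871903] ((490.3634033203125, 318.2720947265625), (50.361717224121094, 43.21822738647461), 10.978282928466797) ((489.3017578125, 319.1152648925781), (48.7612190246582, 36.67502212524414), 11.293571472167969)
```

View pics/mix.png

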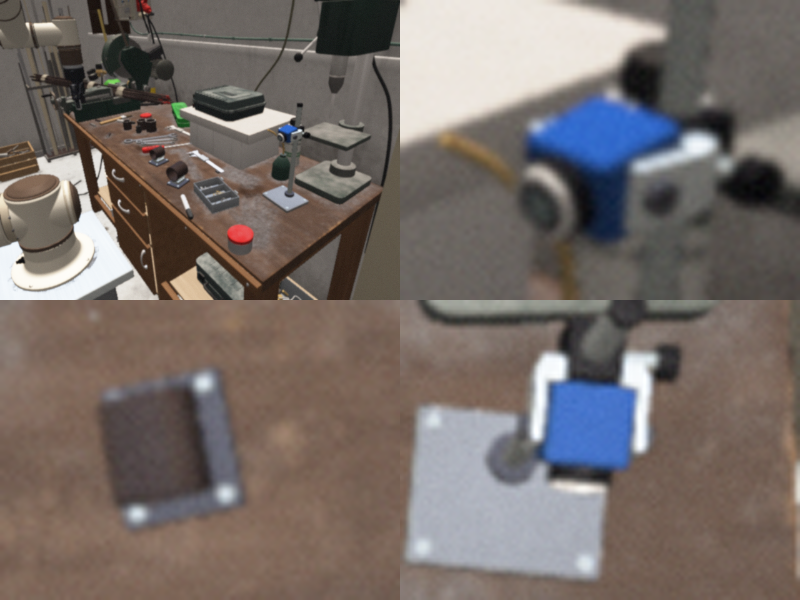

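```bash
python3 - <<'E'
from h import *
K=ctrl.calibration("top");T=np.array(K["cam_to_world"]);d=np.load("d_top.npy");im=cv2.imread("pics/top.png").astype(int)
v,u=np.mgrid[0:480,0:640];P=np.stack([(u-K["cx"])/K["fx"]*d,(v-K["cy"])/K["fy"]*d,d],-1)@T[:3,:3].T+T[:3,3]
def rect(m):
    n,l,s,c=cv2.connectedComponentsWithStats(m.astype(np.uint8));i=1+s[1:,4].argmax();m=l==i
    Q=P[m];print(m.sum(),cv2.minAreaRect((Q[:,:2]*1000).astype(np.float32)),Q.mean(0));return Q
roi=(u>395)&(u<505)&(v>125)&(v<210)
b=roi&(im[:,:,0]>im[:,:,2]+70)&(d>0);Q=rect(b)
A=np.c_[Q[:,:2]-Q[:,:2].mean(0),np.ones(len(Q))];g=np.linalg.lstsq(A,Q[:,2],rcond=None)[0];print("slope dz/dx,dz/dy",g)
f=roi&(abs(P[:,:,2]-.012)<.006)&(im.sum(2)>330)&(d>0);rect(f)
E
```

```text
422 ((668.4356079101562, -204.6310577392578), (42.251121520996094, 43.757137298583984), 83.14196014404297) [ 0.66645901 -0.20424875  0.26390338]
slope dz/dx,dz/dy [ 0.20272279 -0.02568495  0.26390338]
1401 ((686.6461181640625, -207.87094116210938), (121.89269256591797, 102.5742416381836), 83.0102767944336) [ 0.67770868 -0.19714269  0.01182039]
```

```bash
cat >> h.py <<'E'
def plan(xyz,yaw,n,s=None):
    """rows from measured pose to TCP xyz, tool-x yaw (deg), tool down"""
    s=s or ctrl.read_state();R=np.array(s["ee_rot"]);p=np.array(s["tcp_pos"])
    y0=np.arctan2(R[1,0],R[0,0]);dy=(np.radians(yaw)-y0+np.pi)%(2*np.pi)-np.pi;D=np.array(xyz)-p
    for i in range(n):
        a=y0+dy*i/n;print(np.round([*(np.array([D@[np.cos(a),np.sin(a),0],D@[np.sin(a),-np.cos(a),0],-D[2]])/n*1000),-dy/n],3).tolist())
E
python3 - <<'E'
from h import *
s=ctrl.read_state();R=np.array(s["ee_rot"]);T=np.array(ctrl.calibration("wrist")["cam_to_world"]);K=ctrl.calibration("wrist")
print(K["fx"],(R.T@(T[:3,3]-s["tcp_pos"])).round(3),(R.T@T[:3,:3]).round(3).tolist())
plan([.475,.315,.21],11,8)
E
```

```text
344.59473354361717 [ 0.074  0.    -0.143] [[0.001, -0.956, -0.292], [1.0, 0.001, 0.002], [-0.001, -0.292, 0.956]]
[35.43, 16.309, 2.665, -0.082]
[33.974, 19.159, 2.665, -0.082]
[32.288, 21.881, 2.665, -0.082]
[30.385, 24.455, 2.665, -0.082]
[28.277, 26.864, 2.665, -0.082]
[25.979, 29.093, 2.665, -0.082]
[23.506, 31.125, 2.665, -0.082]
[20.874, 32.948, 2.665, -0.082]
```

>>> arm_command --pt "1 35.4 16.3 3 -0.082" --pt "1 34 19.2 3 -0.082" --pt "1 32.3 21.9 3 -0.082" --pt "1 30.4 24.5 3 -0.082" --pt "1 28.3 26.9 3 -0.082" --pt "1 26 29 2 -0.082" --pt "1 23.5 31 2 -0.082" --pt "1 21 33 2 -0.082" --pt "1 0 0 0 0" --pt "1 0 0 0 0"

```text
time_s: 2.45
tcp_pos: [0.4751, 0.3151, 0.2104]
ee_rot: [[0.982, 0.189, 0.0], [0.189, -0.982, 0.0], [0.0, -0.0, -1.0]]
force: [0.7, -0.6, 0.2]
opening: 0.0856
finger_force: 0.0
```

```bash
python3 - <<'E'
from h import *
s=ctrl.read_state();print(s["time_s"],s["tcp_pos"],np.round(s["ee_rot"],3).tolist())
im,d=ctrl.snapshot("wrist");cv2.imwrite("pics/w1.png",im[:,:,::-1])
for l in ["small_coupling","vee_a"]:
    r=cloud("wrist",l,d)
    if not r: print("none",l);continue
    sc,b,P=r[0];np.save(l+"_w1.npy",P);print(l,sc,b,len(P),np.percentile(P,[2,50,98],axis=0).round(4).tolist())
    Q=P if l=="vee_a" else P[P[:,2]>.05];print(cv2.minAreaRect((Q[:,:2]*1000).astype(np.float32)))
E
```

```text
2.45 [0.47507714 0.31511208 0.21039062] [[0.982, 0.189, 0.0], [0.189, -0.982, 0.0], [0.0, -0.0, -1.0]]
small_coupling 0.76 [310. 204.  53.  62.] 3039 [[0.4676, 0.298, 0.0296], [0.4936, 0.3202, 0.0678], [0.5165, 0.3421, 0.0714]]
((491.406005859375, 320.40850830078125), (49.68738555908203, 44.81815719604492), 12.380241394042969)
vee_a 0.77 [496. 252.  60.  67.] 1581 [[0.4293, 0.1044, 0.0053], [0.4731, 0.1363, 0.0084], [0.5024, 0.1542, 0.0175]]
((465.5747985839844, 119.86598205566406), (68.07624053955078, 57.97980499267578), 18.30640983581543)
```

View pics/w1.png

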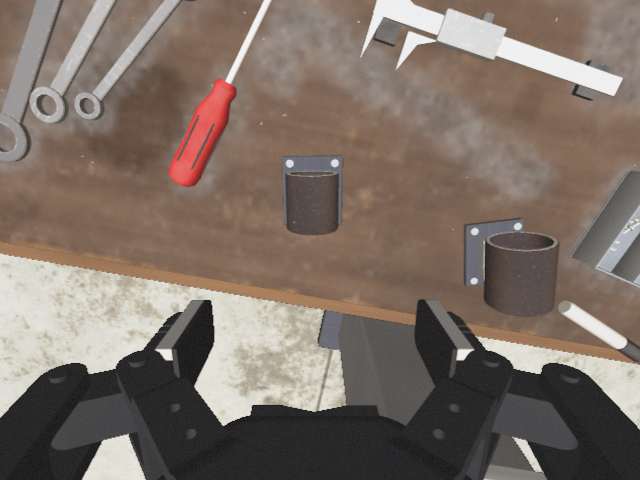

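>>> arm_command --pt "1 8.3 -1 30 0" --pt "1 8.3 -1 50 0" --pt "1 0 0 50 0" --pt "1 0 0 36 0" --pt "1 0 0 20 0" --pt "0.2 0 0 0 0" --pt "0.2 0 0 0 0" --pt "0.2 0 0 0 0" --pt "0.2 0 0 0 0" --pt "0.2 0 0 0 0" --squeeze 25

```text
time_s: 3.85
tcp_pos: [0.4915, 0.3205, 0.0258]
ee_rot: [[0.982, 0.19, 0.002], [0.19, -0.982, 0.001], [0.002, -0.001, -1.0]]
force: [-1.4, -1.6, 6.0]
opening: 0.0463
finger_force: 26.4
```

>>> arm_command --pt "0.2 0 0 -15 0" --pt "0.2 0 0 -30 0" --pt "0.2 0 0 -15 0" --pt "0.2 0 0 0 0" --pt "0.2 -15 0 0 0" --pt "0.2 -22 0 0 0" --pt "0.2 0 0 0 0" --pt "0.2 0 0 0 0"

```text
time_s: 4.85
tcp_pos: [0.4544, 0.313, 0.0839]
ee_rot: [[0.982, 0.191, -0.0], [0.191, -0.982, -0.001], [-0.0, 0.001, -1.0]]
force: [0.7, -0.2, -1.7]
opening: 0.0459
finger_force: 26.4
```

```bash
cat >> h.py <<'E'
def look(name):
    """coupling in the hand, by depth in tool frame (mm)"""
    s=ctrl.read_state();R=np.array(s["ee_rot"])
    im,d=ctrl.snapshot("wrist");cv2.imwrite(f"pics/{name}.png",im[:,:,::-1]);np.save(f"{name}_d.npy",d)
    sc,b,P=cloud("wrist","small_coupling",d)[0];Q=(P-s["tcp_pos"])@R*1000;np.save(f"{name}_q.npy",Q)
    print(s["time_s"],sc,b,len(Q),np.percentile(Q,[2,50,98],axis=0).round(1).tolist())
    # top ridge: along tool x, smallest z (highest) in bins
    for x in range(-32,34,4):
        i=(abs(Q[:,0]-x)<2)&(abs(Q[:,1])<6)
        if i.sum()>5: print(x,i.sum(),np.percentile(Q[i,2],[10,50]).round(1))
    return Q
E
python3 - <<'E'
from h import *
look("w2")
E
```

```text
4.85 0.72 [314. 332. 124. 160.] 17188 [[-17.7, -19.6, -45.3], [10.9, 0.8, -40.8], [25.1, 21.0, -2.4]]
-20 12 [-44.7 -43.8]
-16 296 [-45.3 -44.5]
-12 312 [-45.3 -44.6]
-8 346 [-45.3 -44.6]
-4 350 [-45.3 -44.6]
0 366 [-45.3 -44.5]
4 370 [-45.3 -44.6]
8 561 [-45.1 -44.1]
12 613 [-45.1 -44.1]
16 632 [-45.2 -44.1]
20 674 [-45.1 -44. ]
24 768 [-45.  -43.1]
```

View pics/w2.png

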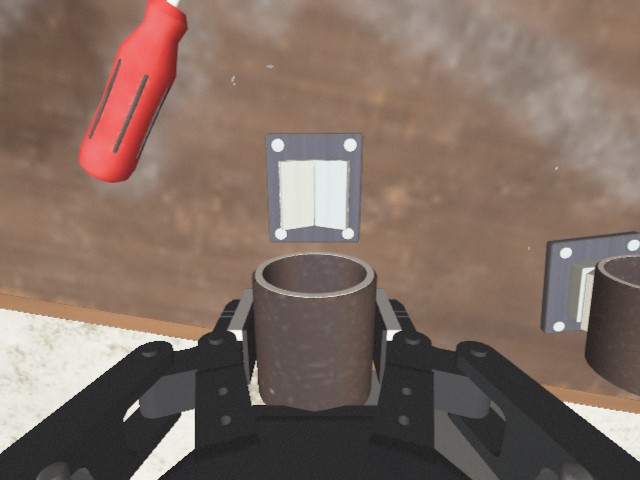

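```bash
python3 - <<'E'
from h import *
s=ctrl.read_state();R=np.array(s["ee_rot"]);K=ctrl.calibration("wrist");T=np.array(K["cam_to_world"]);d=np.load("w2_d.npy")
v,u=np.mgrid[0:480,0:640];P=np.stack([(u-K["cx"])/K["fx"]*d,(v-K["cy"])/K["fy"]*d,d],-1)@T[:3,:3].T+T[:3,3]
Q=(P-s["tcp_pos"])@R*1000
roi=(u>255)&(u<370)&(v>125)&(v<248)&(d>0)
for lo,hi in [(.005,.013),(.017,.034)]:
    m=roi&(P[:,:,2]>lo)&(P[:,:,2]<hi);q=Q[m];print(m.sum(),np.percentile(q,[1,50,99],axis=0).round(1).tolist(),cv2.minAreaRect(q[:,:2].astype(np.float32)))
for c in (285,300,314,330,343): print(c,[(r,*Q[r,c].round(1)) for r in (222,226,230,234)])
E
```

```text
5483 [[5.2, -28.8, 73.3], [53.8, 0.6, 75.8], [74.6, 30.2, 77.9]] ((39.499412536621094, 0.7214679718017578), (60.090450286865234, 70.24085235595703), 89.67626190185547)
4705 [[20.3, -19.0, 53.0], [40.8, 0.6, 58.0], [59.5, 20.4, 64.9]] ((39.62825393676758, 0.6795272827148438), (40.567378997802734, 40.14158630371094), 89.64891052246094)
285 [(222, np.float64(24.5), np.float64(-16.5), np.float64(53.9)), (226, np.float64(22.3), np.float64(-16.5), np.float64(53.3)), (230, np.float64(13.8), np.float64(-18.4), np.float64(75.1)), (234, np.float64(11.5), np.float64(-18.3), np.float64(73.5))]
300 [(222, np.float64(23.1), np.float64(-7.9), np.float64(59.7)), (226, np.float64(20.8), np.float64(-7.9), np.float64(59.1)), (230, np.float64(13.8), np.float64(-8.6), np.float64(75.3)), (234, np.float64(11.0), np.float64(-8.6), np.float64(75.3))]
314 [(222, np.float64(21.4), np.float64(0.6), np.float64(66.4)), (226, np.float64(16.3), np.float64(0.6), np.float64(76.0)), (230, np.float64(13.5), np.float64(0.6), np.float64(76.3)), (234, np.float64(11.0), np.float64(0.6), np.float64(75.6))]
330 [(222, np.float64(23.5), np.float64(10.2), np.float64(58.4)), (226, np.float64(20.8), np.float64(10.2), np.float64(58.9)), (230, np.float64(13.6), np.float64(11.1), np.float64(76.0)), (234, np.float64(10.7), np.float64(11.2), np.float64(76.5))]
343 [(222, np.float64(24.5), np.float64(17.6), np.float64(54.3)), (226, np.float64(22.0), np.float64(17.7), np.float64(54.7)), (230, np.float64(13.7), np.float64(19.6), np.float64(75.6)), (234, np.float64(11.2), np.float64(19.6), np.float64(74.8))]
```

>>> arm_command --pt "0.2 2 0 20 0" --pt "0.2 0 0 25 0" --pt "0.2 0 0 10 0" --pt "0.2 0 0 3 0" --pt "0.2 0 0 2 0" --pt "0.2 0 0 2 0" --pt "0.2 0 0 0 0" --pt "0.2 0 0 0 0" --squeeze 20

```text
time_s: 5.95
tcp_pos: [0.4567, 0.3136, 0.0251]
ee_rot: [[0.982, 0.191, 0.001], [0.191, -0.982, 0.001], [0.001, -0.0, -1.0]]
force: [-6.7, -2.4, 10.3]
opening: 0.0458
finger_force: 27.5
```

```bash
python3 - <<'E'
from h import *
look("w3")
E
```

```text
5.95 0.64 [313. 333. 126. 158.] 17211 [[-18.1, -19.7, -45.5], [10.6, 0.8, -40.8], [24.6, 21.2, -2.8]]
-20 24 [-44.6 -43.9]
-16 300 [-44.9 -44.3]
-12 313 [-45.1 -44.3]
-8 329 [-45.2 -44.5]
-4 347 [-45.2 -44.5]
0 360 [-45.2 -44.6]
4 409 [-45.4 -44.6]
8 584 [-45.3 -44.3]
12 634 [-45.4 -44.4]
16 632 [-45.5 -44.5]
20 677 [-45.6 -44.6]
24 659 [-45.3 -43. ]
```

>>> arm_command --pt "0.2 0 0 2 0" --pt "0.2 0 0 2 0" --pt "0.2 0 0 0 0"

```text
time_s: 6.42
tcp_pos: [0.4557, 0.3133, 0.0217]
ee_rot: [[0.982, 0.191, -0.001], [0.191, -0.982, -0.0], [-0.001, 0.0, -1.0]]
force: [-10.4, -3.1, 17.2]
opening: 0.0461
finger_force: 28.5
```

```bash
python3 - <<'E'
from h import *
look("w4")
E
```

```text
6.425 0.76 [314. 332. 133. 157.] 17058 [[-18.7, -19.5, -48.3], [9.7, 0.8, -41.0], [24.9, 20.9, -4.6]]
-20 55 [-44.  -43.2]
-16 272 [-44.5 -43.9]
-12 286 [-45.  -44.3]
-8 294 [-45.5 -44.9]
-4 334 [-46.1 -45.4]
0 505 [-46.5 -45.5]
4 546 [-47.  -45.9]
8 574 [-47.6 -46.5]
12 609 [-48.1 -47.1]
16 616 [-48.6 -47.6]
20 778 [-48.7 -46.7]
24 271 [-7.5 -6.6]
28 42 [-7.2 -5.9]
```

>>> arm_command --pt "0.2 0 0 1.5 0" --pt "0.2 0 0 1.5 0" --pt "0.2 0 0 0 0"

```text
time_s: 6.9
tcp_pos: [0.4551, 0.3131, 0.0187]
ee_rot: [[0.982, 0.191, -0.001], [0.191, -0.982, -0.001], [-0.002, 0.001, -1.0]]
force: [-13.4, -2.4, 18.9]
opening: 0.0463
finger_force: 29.5
```

```bash
python3 - <<'E'
from h import *
look("w5")
E
```

```text
6.9 0.56 [314. 331. 133. 157.] 16931 [[-19.0, -19.5, -50.8], [8.5, 0.8, -40.1], [25.3, 20.9, -4.4]]
-20 80 [-43.8 -43.1]
-16 248 [-44.4 -43.8]
-12 261 [-45.4 -44.7]
-8 438 [-46.2 -45.3]
-4 473 [-47.2 -46.1]
0 479 [-48.1 -47.1]
4 535 [-49.1 -48. ]
8 543 [-50.1 -49. ]
12 577 [-51.  -49.9]
16 848 [-51.4 -49.8]
20 242 [-10.6  -9.5]
24 263 [-11.  -10.1]
28 101 [-11.3  -9.7]
```

>>> arm_command --pt "0.2 0 0 -15 0" --pt "0.2 0 0 -30 0" --pt "0.2 0 0 -40 0" --pt "0.2 0 0 -40 0" --pt "0.2 0 0 -40 0" --pt "0.2 0 0 -20 0" --pt "0.2 0 0 0 0" --squeeze 30

```text
time_s: 7.88
tcp_pos: [0.4576, 0.3143, 0.2029]
ee_rot: [[0.982, 0.19, 0.004], [0.19, -0.982, 0.005], [0.005, -0.004, -1.0]]
force: [-0.5, -0.2, -1.8]
opening: 0.046
finger_force: 31.3
```

```bash
python3 - <<'E'
from h import *
plan([.55,-.19,.36],-7,14)
E
```

```text
[-0.367, 36.622, -11.222, 0.022]
[0.453, 36.621, -11.222, 0.022]
[1.272, 36.601, -11.222, 0.022]
[2.091, 36.564, -11.222, 0.022]
[2.909, 36.508, -11.222, 0.022]
[3.725, 36.434, -11.222, 0.022]
[4.539, 36.341, -11.222, 0.022]
[5.351, 36.23, -11.222, 0.022]
[6.161, 36.102, -11.222, 0.022]
[6.967, 35.955, -11.222, 0.022]
[7.77, 35.79, -11.222, 0.022]
[8.569, 35.607, -11.222, 0.022]
[9.363, 35.406, -11.222, 0.022]
[10.153, 35.188, -11.222, 0.022]
```

>>> arm_command --pt "0.2 0 20 -11 0.022" --pt "0.2 0.5 36.6 -11 0.022" --pt "0.2 1.3 36.6 -11 0.022" --pt "0.2 2 36.6 -11 0.022" --pt "0.2 3 36.5 -11 0.022" --pt "0.2 3.7 36.4 -11 0.022" --pt "0.2 4.5 36.3 -11 0.022" --pt "0.2 5.4 36.2 -11 0.022" --pt "0.2 6.2 36.1 -11 0.022" --pt "0.2 7 36 -11 0.022"

```text
time_s: 9.12
tcp_pos: [0.5199, -0.0323, 0.3098]
ee_rot: [[1.0, -0.031, -0.002], [-0.031, -1.0, -0.0], [-0.002, 0.0, -1.0]]
force: [0.5, 0.3, -2.4]
opening: 0.0459
finger_force: 31.4
```

>>> arm_command --pt "0.2 7.8 35.8 -12 0.022" --pt "0.2 8.6 35.6 -12 0.022" --pt "0.2 9.4 35.4 -12 0.022" --pt "0.2 10 35.2 -12 0.022" --pt "0.2 0 16.6 0 0" --pt "0.2 0 0 0 0" --pt "0.2 0 0 0 0" --pt "0.2 0 0 0 0"

```text
time_s: 10.12
tcp_pos: [0.5454, -0.1898, 0.3581]
ee_rot: [[0.993, -0.115, -0.0], [-0.115, -0.993, 0.0], [-0.0, -0.0, -1.0]]
force: [0.9, -0.6, -2.7]
opening: 0.0461
finger_force: 31.4
```

```bash
python3 - <<'E'
from h import *
Q=look("w6")
im=cv2.imread("pics/w6.png").astype(int);d=np.load("w6_d.npy")
K=ctrl.calibration("wrist");T=np.array(K["cam_to_world"])
v,u=np.mgrid[0:480,0:640];P=np.stack([(u-K["cx"])/K["fx"]*d,(v-K["cy"])/K["fy"]*d,d],-1)@T[:3,:3].T+T[:3,3]
np.save("w6_P.npy",P)
m=((im[:,:,0]>im[:,:,2]+70)&(d>0)).astype(np.uint8)
n,l,st,c=cv2.connectedComponentsWithStats(m);i=1+st[1:,4].argmax();q=P[cv2.erode((l==i).astype(np.uint8),np.ones((3,3)))>0]
A=np.c_[q[:,:2]-q[:,:2].mean(0),np.ones(len(q))]
k=np.ones(len(q),bool)
for _ in range(6):
    g=np.linalg.lstsq(A[k],q[k,2],rcond=None)[0];k=abs(A@g-q[:,2])<.003
print(st[i],len(q),k.sum(),q[k].mean(0),g)
full=P[l==i];print(cv2.minAreaRect((q[k][:,:2]*1000).astype(np.float32)),np.percentile(full,[1,99],axis=0))
E
```

```text
10.125 0.58 [314. 332. 135. 155.] 17145 [[-19.2, -19.5, -50.5], [8.9, 0.9, -40.2], [25.6, 21.2, -4.6]]
-20 78 [-43.8 -43.2]
-16 249 [-44.5 -43.7]
-12 269 [-45.4 -44.8]
-8 343 [-46.1 -45.4]
-4 476 [-46.9 -46. ]
0 506 [-47.9 -46.8]
4 533 [-48.8 -47.6]
8 551 [-49.5 -48.5]
12 584 [-50.5 -49.4]
16 739 [-51.1 -49.9]
20 412 [-49.7 -10. ]
24 260 [-10.4  -9.5]
28 123 [-10.2  -8.7]
[ 279   16   72   74 5027] 4627 4623 [ 0.66691098 -0.20501364  0.26460339] [ 0.2361808  -0.02970658  0.26460189]
((666.2564697265625, -204.86376953125), (41.191856384277344, 38.29825210571289), 83.35025787353516) [[ 0.64638466 -0.2261998   0.25849451]
 [ 0.68602377 -0.18369246  0.26922289]]
```

View pics/w6.png

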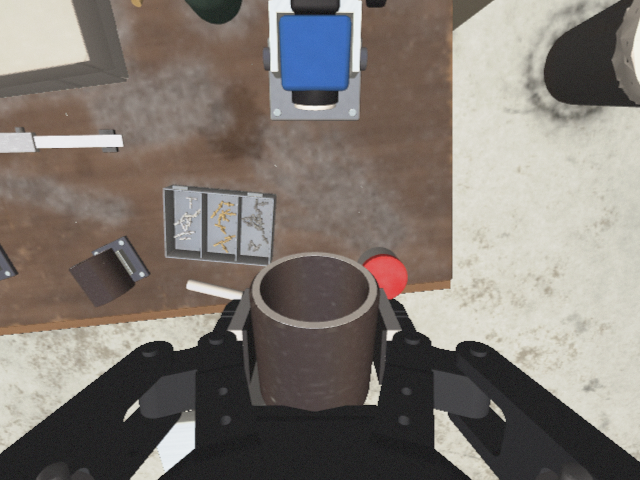

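>>> arm_command --pt "0.2 -11 -1.5 15 0.01" --pt "0.2 -11 0 30 0" --pt "0.2 0 0 35 0" --pt "0.2 0 0 35 0" --pt "0.2 0 0 30 0" --pt "0.2 0 0 15 0" --pt "0.2 0 0 10 0" --pt "0.2 0 0 0 0" --pt "0.2 0 0 0 0" --pt "0.2 0 0 0 0"

```text
time_s: 11.48
tcp_pos: [0.5245, -0.1866, 0.1893]
ee_rot: [[0.992, -0.126, 0.002], [-0.126, -0.992, -0.0], [0.002, 0.0, -1.0]]
force: [-0.1, -0.2, -1.3]
opening: 0.0459
finger_force: 31.4
```

```bash
python3 - <<'E'
from h import *
s=ctrl.read_state();print(s["time_s"],s["tcp_pos"],np.round(s["ee_rot"],3).tolist(),np.abs(s["joint_vel"]).max(),s["finger_force"])
th,ps=np.arctan(.238),np.radians(-7);o=np.array([.6706,-.2055,.2471])
X=np.array([np.cos(th)*np.cos(ps),np.cos(th)*np.sin(ps),np.sin(th)]);Y=np.array([-np.sin(ps),np.cos(ps),0]);H=np.c_[X,Y,np.cross(X,Y)]
c=np.array(s["tcp_pos"])+np.array(s["ee_rot"])@[-.0005,.0008,-.0238];print("centre in head frame mm",((c-o)@H*1000).round(1))
im,d=ctrl.snapshot("scene");a=im[:,:,::-1]
cv2.imwrite("pics/fin.png",cv2.resize(a[150:270,380:540],(800,600),interpolation=cv2.INTER_CUBIC))
look("w7")
E
```

```text
11.475 [ 0.5244668  -0.18661713  0.18928123] [[0.992, -0.126, 0.002], [-0.126, -0.992, -0.0], [0.002, 0.0, -1.0]] 0.24865484454730769 31.397971585392952
centre in head frame mm [-1.518e+02  1.000e-01  1.100e+00]
11.525 0.89 [313. 332. 132. 159.] 16823 [[-18.8, -19.4, -50.2], [8.6, 0.7, -40.3], [25.1, 20.7, -4.4]]
-20 57 [-43.6 -43. ]
-16 245 [-44.4 -43.6]
-12 272 [-45.1 -44.4]
-8 347 [-45.9 -45.1]
-4 477 [-46.7 -45.7]
0 507 [-47.6 -46.6]
4 537 [-48.6 -47.5]
8 550 [-49.4 -48.3]
12 578 [-50.3 -49.2]
16 763 [-50.8 -49.6]
20 381 [-49.4  -9.3]
24 263 [-10.1  -9.3]
28 84 [-10.2  -9.1]
```

View pics/fin.png

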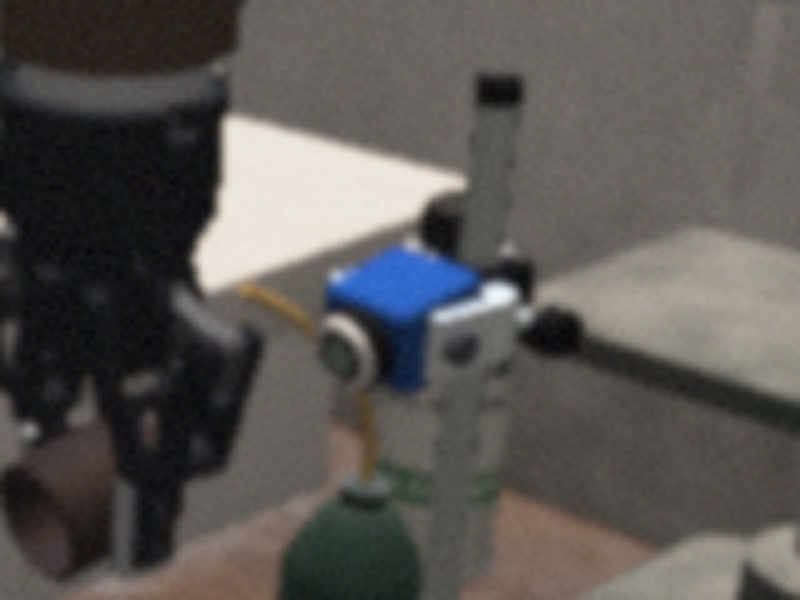

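```bash
python3 -c "
from cell import ctrl
print(ctrl.close_job())"
```

```text
the job is handed in; nothing more can be done
None
```

The smaller coupling is held still in the gripper about 12 cm out from the lens. By my own measurements, its middle is within 2 mm of the target point and its bore within about 2° of the line of sight. I handed the job in at 11.5 s of the 29 s allowed, and no verdict came back.

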